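# Pin the test-panel stand and hold the spring clip open over the panel

### The job

Take the locking pin from its parking block, push it all the way down into the hole of the panel stand and let go of it. Then squeeze the handles of the spring clip to take it off its rest, and hold it wide open astride the middle of the test panel's top edge, the edge well inside its mouth and neither jaw touching the panel, so that I can slip a cover sheet in. Finish while still holding the clip squeezed open there; leave the other things on the table alone and do not knock or press on the panel or its stand.

Things in the scene. Friction and masses are not known exactly. Their poses are not given: they have to be found in the camera images.
- stand: Fixed aluminium block, 190 (x) x 70 (y) x 35 (z) mm, standing on the table; origin at the centre of its underside, z up. It carries the upright test panel on its +x half and has the pin hole near its -x end. Its yaw differs from run to run.
- stand_hole0 (a point): Centre of the mouth of the stand's pin hole, in the stand's top face 35 mm above the table, 70 mm from the stand's middle on its -x side and 45 mm clear of the panel's near end. Round hole, straight down, 10 mm in diameter with a 2 mm chamfer, 28 mm deep, closed below. z up, axes as the stand's.
- panel_edge (a point): Middle of the top edge of the test panel, 135 mm above the table. The panel is a rigid grey-and-white painted plate fixed in the stand: 110 mm long along this point's x (the stand's x), 4 mm thick along its y, rising 100 mm above the stand's top; two low rails, 14 mm high, hold its foot. z up.
- pin: Loose steel locking pin, about 50 g: shaft 8 mm in diameter, 60 mm long, foot slightly chamfered; dark round head above it, 18 mm in diameter, 22 mm high. Origin at the centre of its foot, z towards the head. Starts upright in the parking block, foot 5 mm and head 65 to 87 mm above the table. Fully down in the stand's hole, its foot is 28 mm below the mouth and 32 mm of shaft shows.
- block: Fixed black parking block of the pin, 70 x 70 x 30 mm, origin at the centre of its underside; the pin stands in a 12 mm hole, 25 mm deep, in the middle of its top.
- clip: Loose steel spring clip, about 100 g, 98 mm tall, handles up, jaws down, biting the tongue of its rest. Two equal halves swing on a pivot rod 45 mm above this origin, which lies midway between the jaw tips. z up to the handles, x along the pivot, y across from half b to half a. Jaws: flat plates 36 mm wide, 3 mm thick, 45 mm long, at the start upright and 6 mm apart.
- clip_grip (a point): Middle of the clip's handles, 83 mm above its origin; axes as the clip's. Handles: flat plates 30 mm wide with black sleeves, rising 55 mm from the pivot, spread like a V to 50 mm overall at the tops. Squeezing them along y opens the jaws, up to a stop where they stand parallel, 20 mm overall. Spring: 4 N (start) to 8 N (stop) on each handle here; a grip of 20 N or more holds them at the stop.
- jaw_a (a joint): Swing of the clip's half on its +y side, rad: 0 as it bites the 6 mm tongue at the start, -0.06 shut, 0.27 at the stop. The halves move together, mirrored. At the stop the jaw tips are 30 mm apart and the mouth is an upside-down V, 19 mm wide at 25 mm below the pivot, closed above by the 9 mm thick pivot rod.
- jaw_b (a joint): The same for the half on the clip's -y side.
- rest: Fixed steel clip rest: dark foot 90 x 80 x 20 mm with an upright tongue on its middle, 50 mm along x, 6 mm thick in y, its top 42 mm above the table. The jaw tips start standing on the foot, one each side of the tongue, the clip's axes parallel to the rest's. Origin at the centre of its underside.
There are look-alikes about, which are no part of the job. Several things have the shape of the pin; the one meant has the colours described above.

How it is judged:
By the outcome, as a careful person would: the job done as asked, in the order asked, and still so for the second after the job is handed in, while the arm keeps its last pose, push and grip.
It also fails if it takes over 67 s, if anything falls off the work surface, if the arm or the gripper's body presses on something with over 40 N, if the wrist force passes 120 N, or if a joint passes its speed limit or range.

### The arm

A 6-joint arm with a two-finger parallel gripper is mounted at the origin on the work surface. World frame = base frame: x ahead of the robot, y to its left, z up, the work surface at z = 0. Lengths are in mm, angles in rad, forces in N, time in s.
With the tool pointing down it reaches from about 275 to 750 mm from the base axis. Payload 10.2 kg.
Tool frame: the origin (TCP) lies at the very end of the fingers, on their centre line; the grasp point (between the pads) lies 19 mm behind it; z points along the fingers, y is the line along which they close (so a half turn about z gives the same grasp; the last joint's range is limited). The gripper opens to 85 mm and grips with 20 to 120 N. Pads are 22 mm wide; open, the fingers measure 114 mm over their backs; the gripper's body (76 mm by 85 mm) begins 54 mm behind the grasp point. The pads swing forward as they close: fully open they stand 13 mm farther back than shut.
Start: joints at [0.968, 0.313, 1.498, -0, 1.331, -0.223], TCP at [194.649, 487.589, 231.294] pointing down, gripper open.
Joint ranges: [-2.94, 2.94], [-0.97, 2.17], [0.19, 2.56], [-1.23, 4.37], [0.02, 3.11], [-2.88, 2.88]. Speed limits (rad/s): [2.39, 2.39, 3.01, 3.14, 3.14, 3.14].

### API

Orientations are given as a unit quaternion [w, x, y, z].
In Python, from rig import ctrl gives the robot as it stands.
- The arm moves only by the shell command python3 -m pendant 'ROWS' [FORCE]. ROWS is JSON, a list that holds one entry, the list of rows, each a list of 5 numbers: the shift along the tool's x, y, z normalised to -1 to 1, where 1 is 200 mm, then the turn about the tool's z normalised to -1 to 1, where 1 is pi rad, then the opening, from 0 (shut) to 1 (fully open). In form: [[[dx, dy, dz, spin, hand], ...]]. A call has 1 to 12 rows; each row is the pose to reach, as a shift and turn from the pose commanded when the call began, along the tool's axes at that moment, turning the shorter way round; what a row does not reach only later rows make up. A row lasts 1/10 s, in which the tool goes at most 50 mm and 8.59 degrees, less where a joint would pass 70% of its speed; a pose out of reach is approached as far as the arm can. A call with a number of a shift or a turn outside -1 to 1 is refused whole. A call with a gripper value outside its range is refused whole. The fingers move at their own pace and stop on an object; FORCE is the grip in N (left out, the last holds). Time passes only in rows, so rows that repeat a pose let the fingers close. It gives the time, the measured TCP pose, the force, the opening and the grip force at its end, in the units of the state.
- ctrl.sense(): the state, without advancing time (a new reading comes with each control period).
- ctrl.capture(name): name is "side" or "top" or "wrist"; returns (picture, depth): 384x512x3 uint8, blue, green, red; 384x512 float32, mm along the optical axis (not along the pixel's ray), 0 where there is no reading.
- ctrl.get_calibration(name): a dict with "K" (3x3 intrinsics, pixels), "origin" and "rotation" of the camera in the world. Camera axes: x right, y down, z forward; pixel columns grow to the right and rows downward; lengths in mm; the calibration is good to about 2 mm. A picture is of the moment at which its call begins: read the wrist's pose just before it. get_calibration takes no time and is no camera call; for the wrist camera it gives the pose at the moment of the call.
- ctrl.finish_job(): hands the job in; it is judged then, once.
The state is a dict: "time_s": time; "joints": joint angles; "dq": joint speeds; "tau": joint torques, N m; "eef_pos": TCP position; "ee_rot": TCP orientation; "force": force on the tool from outside, world axes, zero at the start; "wrist_torque": the same for the moment, N m; "grip_width": opening from 0.0 (shut) to 1.0 (fully open); "grip_force": force on a finger pad.
Only numpy, scipy, OpenCV 4.12 (cv2) and the standard library are available. Lean on these libraries where they do the work, as an engineer would, in place of code of your own. Each camera call takes 0.05 s, during which the arm holds its last target. There are 200 camera calls.

## Working session

There is one attempt and no reset: what is moved stays moved. The work goes in short steps, Python scripts to look and compute and a shell command to move; the robot and the scene stay as the last step left them, time stands still between calls to the robot, and variables do not carry over. Pictures are saved under pics/ and viewed, at most 10 in all, crops included, and the job is handed in when it is done.

```bash
mkdir -p pics; ls; cat > h.py <<'E'
import numpy as np, cv2, json
from rig import ctrl
def snap(n,f):
    c=ctrl.get_calibration(n); p,d=ctrl.capture(n)
    cv2.imwrite(f'pics/{f}.png',p); np.savez(f'{f}.npz',p=p,d=d,K=np.array(c['K']),o=np.array(c['origin']),R=np.array(c['rotation']))
def world(f,u,v,z=None):
    a=np.load(f'{f}.npz'); r=np.array([(u-a['K'][0,2])/a['K'][0,0],(v-a['K'][1,2])/a['K'][1,1],1.])
    R=a['R'];o=a['o']; w=R@r
    if z is not None: return o+w*(z-o[2])/w[2]
    return o+w*np.median(a['d'][v-1:v+2,u-1:u+2])
def cloud(f):
    a=np.load(f'{f}.npz'); v,u=np.mgrid[:384,:512]; d=a['d']
    r=np.stack([(u-a['K'][0,2])/a['K'][0,0]*d,(v-a['K'][1,2])/a['K'][1,1]*d,d],-1)
    return r@a['R'].T+a['o'],d>0,a['p']
E
python3 - <<'E'
from h import *
snap('top','t0'); snap('side','s0')
for n in('top','side'):
    c=ctrl.get_calibration(n); print(n,np.round(c['origin']),np.round(c['rotation'],2).tolist())
print(ctrl.sense())
a=cv2.imread('pics/t0.png');b=cv2.imread('pics/s0.png')
cv2.imwrite('pics/t0b.png',cv2.resize(a,(800,600),interpolation=cv2.INTER_CUBIC))
cv2.imwrite('pics/s0b.png',cv2.resize(b,(800,600),interpolation=cv2.INTER_CUBIC))
E
```

```text
pics
top [ 342.   -6. 1294.] [0.06, -0.7, 0.71, -0.05]
side [406. 666. 768.] [0.03, -0.08, 0.91, -0.4]
{'time_s': 0.1, 'joints': array([ 9.67628818e-01,  3.13401828e-01,  1.49833314e+00, -8.78619292e-06,
        1.33105374e+00, -2.23429928e-01]), 'dq': array([-0.00189889, -0.00044439, -0.00285471,  0.00011648, -0.00013413,
       -0.00033659]), 'tau': array([ 4.77363792e-03, -4.12900972e+01, -2.60138869e+01, -2.91819219e-06,
        3.00579479e-03,  3.03204808e-05]), 'eef_pos': array([194.49779248, 487.39217624, 230.79886791]), 'ee_rot': array([-2.36279219e-04,  1.88728985e-01,  9.82029028e-01, -5.49386736e-04]), 'force': array([ 0.44734372,  0.23104418, -0.44463224]), 'wrist_torque': array([ 0.00038355, -0.00419199,  0.0019252 ]), 'grip_force': 0.0, 'grip_width': 1.0009409009704797}
```

View pics/t0b.png

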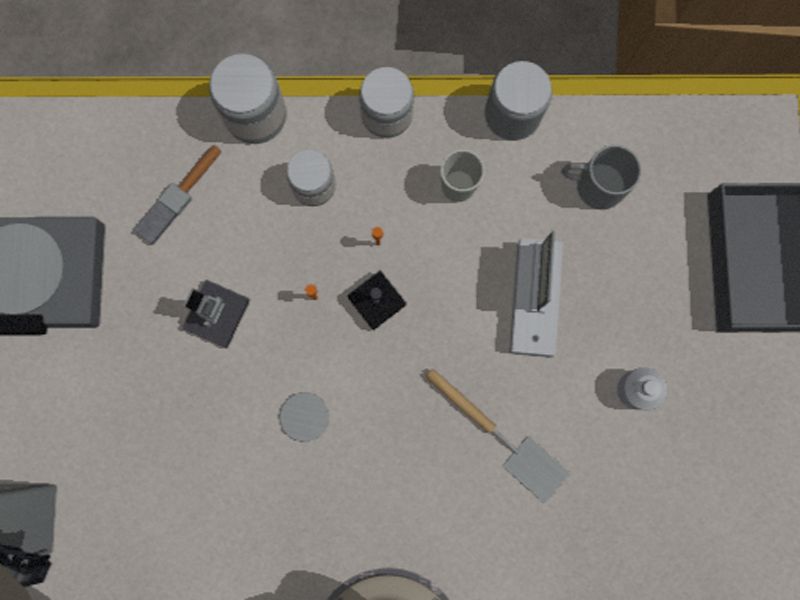

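View pics/s0b.png

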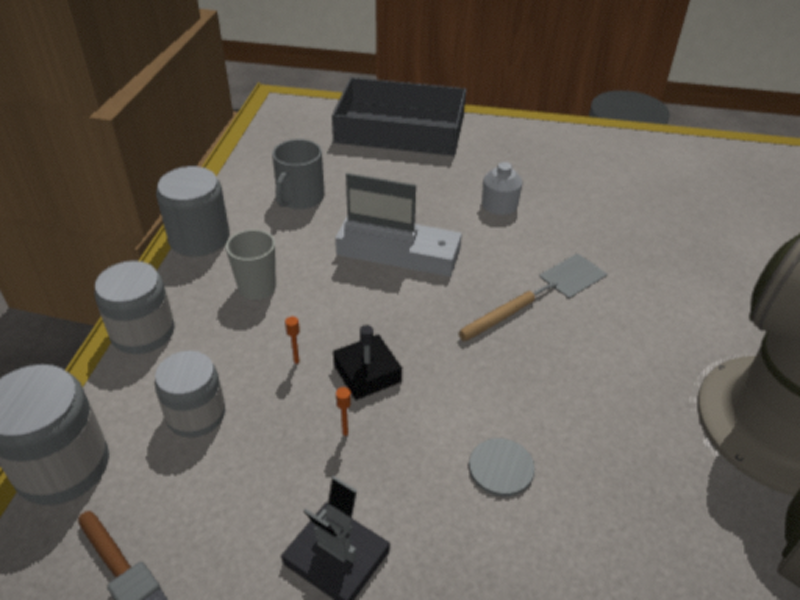

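The top view shows the clip at (208,307), the dark pin in its black block at (376,294), the stand at (537,297) with its hole at (535,338), and two orange decoys at (378,235) and (312,292), all in 800x600 pixels. The side view agrees.

```bash
python3 - <<'E'
from h import *
k=512/800
P=lambda n,u,v,z:print(n,np.round(world('t0',u*k,v*k,z),1))
P('hole',535.5,338.5,35);P('pinhead',376,294,87)
for c in[(513,352),(555,355),(562,241),(519,240)]:P('stand',*c,35)
P('paneltop',552,233,135);P('paneltop',548,310,135)
for c in[(381,272),(406,299),(374,329),(348,302)]:P('block',*c,30)
for c in[(206,282),(248,298),(228,346),(184,330)]:P('rest',*c,20)
P('decoy',378,234,80);P('decoy',312,290,80)
# clouds
W,ok,p=cloud('t0')
def sel(c,r,z0,z1):
    m=ok&(np.hypot(W[...,0]-c[0],W[...,1]-c[1])<r)&(W[...,2]>z0)&(W[...,2]<z1); return W[m]
def rect(n,q):
    if len(q)<3: print(n,len(q));return
    (c,s,a)=cv2.minAreaRect(q[:,:2].astype(np.float32)); print(n,len(q),np.round(c,1),np.round(s,1),round(a,1),'z',np.round(np.percentile(q[:,2],[5,50,95]),1))
c=world('t0',376*k,294*k,87); rect('pin',sel(c,40,70,100))
rect('block',sel(c,60,22,38))
c=world('t0',540*k,275*k,100); rect('panel',sel(c,120,125,150)); rect('stand',sel(c,150,28,42))
c=world('t0',208*k,310*k,60); rect('clip',sel(c,60,75,150)); rect('rest',sel(c,75,12,27))
a=cv2.imread('pics/t0.png')[165:235,105:175]; b=cv2.resize(a,(560,560),interpolation=cv2.INTER_CUBIC)
cv2.imwrite('pics/c0.png',b)
E
```

```text
Traceback (most recent call last):
  File "h.py", line 8, in world
    R=a['R'];o=a['o']; w=R@r
                         ~^~
ValueError: matmul: Input operand 1 has a mismatch in its core dimension 0, with gufunc signature (n?,k),(k,m?)->(n?,m?) (size 3 is different from 4)
```

```bash
sed -i "s/R=np.array(c\['rotation'\])/R=Rotation.from_quat(c['rotation'],scalar_first=True).as_matrix()/; 1a from scipy.spatial.transform import Rotation" h.py
cat > fix.py <<'E'
import numpy as np
from scipy.spatial.transform import Rotation
for f in('t0','s0'):
    a=dict(np.load(f+'.npz')); a['R']=Rotation.from_quat(a['R'],scalar_first=True).as_matrix(); np.savez(f+'.npz',**a)
E
python3 fix.py; python3 - <<'E'
from h import *
k=512/800
P=lambda n,u,v,z:print(n,np.round(world('t0',u*k,v*k,z),1))
P('hole',535.5,338.5,35);P('pinhead',376,294,87)
for c in[(513,352),(555,355),(562,241),(519,240)]:P('stand',*c,35)
P('paneltop',552,233,135);P('paneltop',548,310,135)
for c in[(381,272),(406,299),(374,329),(348,302)]:P('block',*c,30)
for c in[(206,282),(248,298),(228,346),(184,330)]:P('rest',*c,20)
P('decoy',378,234,80);P('decoy',312,290,80)
W,ok,p=cloud('t0')
def sel(c,r,z0,z1):
    m=ok&(np.hypot(W[...,0]-c[0],W[...,1]-c[1])<r)&(W[...,2]>z0)&(W[...,2]<z1); return W[m]
def rect(n,q):
    if len(q)<3: print(n,len(q));return
    (c,s,a)=cv2.minAreaRect(q[:,:2].astype(np.float32)); print(n,len(q),np.round(c,1),np.round(s,1),round(a,1),'z',np.round(np.percentile(q[:,2],[5,50,95]),1))
c=world('t0',376*k,294*k,87); rect('pin',sel(c,40,70,100))
rect('block',sel(c,60,22,38))
c=world('t0',540*k,275*k,100); rect('panel',sel(c,120,125,150)); rect('stand',sel(c,150,28,42))
c=world('t0',208*k,310*k,60); rect('clip',sel(c,60,75,150)); rect('rest',sel(c,75,12,27))
a=cv2.imread('pics/t0.png')[165:235,105:175]; b=cv2.resize(a,(560,560),interpolation=cv2.INTER_CUBIC)
cv2.imwrite('pics/c0.png',b)
E
```

```text
hole [ 485.7 -241.3   35. ]
pinhead [550.7  16.6  87. ]
stand [ 463.8 -204.2   35. ]
stand [ 458.8 -272.    35. ]
stand [ 647.9 -290.3   35. ]
stand [ 649.8 -219.2   35. ]
paneltop [ 636.2 -253.   135. ]
paneltop [ 517.3 -242.8  135. ]
block [597.5   9.5  30. ]
block [552.1 -31.6  30. ]
block [502.6  21.   30. ]
block [547.4  63.7  30. ]
rest [583.4 300.7  20. ]
rest [556.2 230.1  20. ]
rest [476.4 260.9  20. ]
rest [503.1 334.2  20. ]
decoy [649.3  13.6  80. ]
decoy [558.6 118.   80. ]
pin 47 [553.6  17.1] [15.9 17.1] 48.6 z [74.7 85.3 89.8]
block 677 [553.5  17.1] [70.3 69.8] 37.8 z [24.6 28.3 32.8]
panel 106 [ 587.3 -250. ] [  5.1 110.3] 84.0 z [126.9 132.8 136.7]
stand 1459 [ 557.4 -247.5] [ 71.2 191.1] 84.3 z [29.6 33.6 38. ]
clip 148 [534.2 284.4] [50.2 30.1] 65.9 z [ 77.4 100.  116.8]
rest 828 [532.4 283.6] [80.5 90.1] 65.3 z [14.  18.7 23.1]
```

View pics/c0.png

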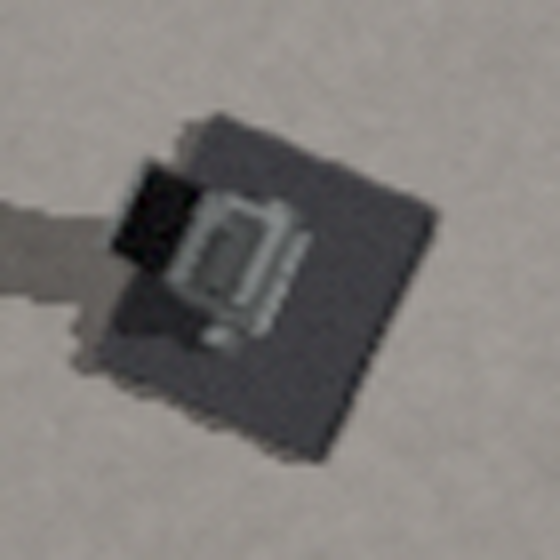

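Estimates match the stated sizes: pin (553.6,17.1), rest and clip about (533,284), stand yaw -5.7°, hole about (487.8,-240.6), panel centre about (587.3,-250). I'll go above the pin next.

```bash
cat >> h.py <<'E'
def go(x,y,z,ydeg):
    s=ctrl.sense(); R=Rotation.from_quat(s['ee_rot'],scalar_first=True).as_matrix()
    d=R.T@(np.array([x,y,z])-s['eef_pos']); cur=np.degrees(np.arctan2(R[1,1],R[0,1]))
    sp=-((ydeg-cur+90)%180-90)
    print('t',round(s['time_s'],2),'pos',np.round(s['eef_pos'],1),'yang',round(cur,1),'tilt',np.round(R[:2,2],4),'F',np.round(s['force'],1),'w',round(s['grip_width'],3),'gf',round(s['grip_force'],1),'j',np.round(s['joints'],2))
    print('rows d/200',np.round(d/200,4),'spin',round(sp/180,4))
E
python3 -m pendant '[[[-1,-0.5,0,-0.088,1],[-1,-0.5,0,-0.088,1],[-1,-0.5,0,-0.088,1],[-1,-0.5,0,-0.088,1],[-1,-0.5,0,-0.088,1],[-1,-0.5,0,-0.088,1]]]'
python3 -c "
from h import *
go(553.6,17.1,200,84.3)"
```

```text
time_s: 0.7
eef_pos: [345.4, 318.0, 231.0]
ee_rot: [-0.0, 0.054, 0.999, -0.0]
force: [-0.0, 0.0, 0.6]
grip_width: 1.004
grip_force: 0.0
t 0.7 pos [345.4 318.  231. ] yang 83.8 tilt [-0.0001 -0.0008] F [-0.   0.   0.6] w 1.004 gf 0.0 j [ 0.49  0.19  1.66 -0.    1.3  -0.97]
rows d/200 [-1.1969 -1.3835  0.1563] spin -0.0027
```

```bash

python3 -m pendant '[[[-0.7,-0.7,0,-0.003,1],[-0.7,-0.7,0,-0.003,1],[-0.7,-0.7,0,-0.003,1],[-0.7,-0.7,0,-0.003,1],[-0.7,-0.7,0,-0.003,1]]]'
python3 -m pendant '[[[-0.497,-0.684,0.156,0,0.6],[-0.497,-0.684,0.156,0,0.6],[-0.497,-0.684,0.156,0,0.6],[-0.497,-0.684,0.156,0,0.6],[-0.497,-0.684,0.156,0,0.6],[-0.497,-0.684,0.156,0,0.6]]]' >/dev/null
python3 - <<'E'
from h import *
go(553.6,17.1,200,84.3)
snap('wrist','w1')
W,ok,p=cloud('w1')
m=ok&(np.hypot(W[...,0]-553,W[...,1]-17)<30)&(W[...,2]>60)&(W[...,2]<100)
q=W[m];print(len(q),cv2.minAreaRect(q[:,:2].astype(np.float32)),np.percentile(q[:,2],[5,50,95]))
m=ok&(np.hypot(W[...,0]-553,W[...,1]-17)<60)&(W[...,2]>22)&(W[...,2]<38)
q=W[m];print(len(q),cv2.minAreaRect(q[:,:2].astype(np.float32)))
E
```

```text
time_s: 1.2
eef_pos: [470.4, 163.6, 230.7]
ee_rot: [-0.0, 0.049, 0.999, -0.0]
force: [-0.0, 1.0, 0.1]
grip_width: 0.999
grip_force: 0.0
t 1.8 pos [553.8  22.6 199.9] yang 84.6 tilt [-0.0009  0.0006] F [-1.1  0.9  0.7] w 0.602 gf 0.0 j [-0.17  0.4   1.46  0.    1.28 -1.65]
rows d/200 [-0.0015 -0.0272 -0.0007] spin 0.0019
417 ((551.6354370117188, 17.432950973510742), (17.22400665283203, 17.523740768432617), 33.66056442260742) [71.17801044 87.05221769 88.19301714]
4188 ((551.9475708007812, 17.582782745361328), (70.29801940917969, 70.0536117553711), 37.62246322631836)
```

View pics/w1.png

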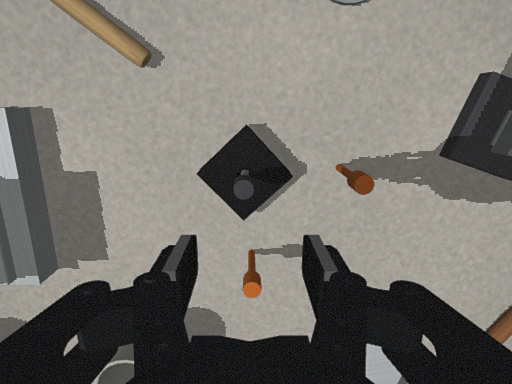

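Wrist view: the dark pin head is at (244,186) on its black block, with orange decoys at (361,182) and (252,287), clear of the fingers. Pin is at about (552,17.5). Descending to grasp.

```bash
python3 -c "
from h import *
go(552,17.5,63,84.3)"
python3 -m pendant '[[[0.008,0,0,0,0.6],[0.008,0,0.3,0,0.6],[0.008,0,0.6,0,0.6],[0.008,0,0.6,0,0.6]]]' >/dev/null
python3 -c "
from h import *
go(552,17.5,63,84.3)"
```

```text
t 1.85 pos [553.8  22.9 200.2] yang 84.7 tilt [-0.0002  0.0004] F [ 0.4  0.  -0.1] w 0.602 gf 0.0 j [-0.17  0.4   1.46  0.    1.28 -1.65]
rows d/200 [ 0.0061 -0.028   0.6861] spin 0.0022
t 2.25 pos [550.1  23.   76.4] yang 84.7 tilt [-0.0057  0.0011] F [-0.   0.6  0.6] w 0.601 gf 0.0 j [-0.17  0.54  1.6   0.    1.01 -1.65]
rows d/200 [-0.0123 -0.0268  0.067 ] spin 0.0022
```

```bash
python3 -m pendant '[[[0,-0.027,0.067,0.002,0.6],[0,-0.027,0.067,0.002,0.6],[0,-0.027,0.067,0.002,0.6]]]' >/dev/null
python3 -c "
from h import *
go(552,17.5,63,84.3)"
python3 -m pendant '[[[0,0,0,0,0],[0,0,0,0,0],[0,0,0,0,0],[0,0,0,0,0],[0,0,0,0,0],[0,0,0,0,0],[0,0,0,0,0],[0,0,0,0,0]]]' 40
python3 -c "
from h import *
go(552,17.5,63,84.3)"
```

```text
t 2.55 pos [552.8  16.2  68. ] yang 84.3 tilt [ 0.0021 -0.0003] F [-0.7 -0.   0.1] w 0.598 gf 0.0 j [-0.18  0.55  1.6   0.    0.98 -1.65]
rows d/200 [0.0048 0.0061 0.0252] spin -0.0002
time_s: 3.35
eef_pos: [552.9, 16.2, 67.7]
ee_rot: [0.001, 0.05, 0.999, 0.0]
force: [0.3, 0.8, 6.4]
grip_width: 0.189
grip_force: 39.0
t 3.35 pos [552.9  16.2  67.7] yang 84.3 tilt [ 0.0021 -0.0001] F [0.3 0.8 6.4] w 0.189 gf 39.0 j [-0.18  0.55  1.6   0.    0.98 -1.65]
rows d/200 [0.005  0.0061 0.0236] spin -0.0002
```

```bash
python3 -m pendant '[[[0,0,-0.2,0,0],[0,0,-0.4,0,0],[0,0,-0.4,0,0],[0,0,-0.4,0,0]]]' 60
python3 -c "
from h import *
go(488,-180,150,84.3)"
```

```text
time_s: 3.75
eef_pos: [552.2, 16.1, 146.9]
ee_rot: [0.0, 0.05, 0.999, -0.0]
force: [-0.2, -0.2, -1.3]
grip_width: 0.186
grip_force: 58.6
t 3.75 pos [552.2  16.1 146.9] yang 84.3 tilt [ 0.0008 -0.0002] F [-0.2 -0.2 -1.3] w 0.186 gf 58.6 j [-0.18  0.45  1.53 -0.    1.16 -1.65]
rows d/200 [ 0.2212 -1.0078 -0.0155] spin -0.0002
```

```bash
python3 -m pendant '[[[0.22,-0.2,-0.015,0,0],[0.22,-0.4,-0.015,0,0],[0.22,-0.6,-0.015,0,0],[0.22,-0.8,-0.015,0,0],[0.22,-0.95,-0.015,0,0],[0.22,-1,-0.015,0,0],[0.22,-1,-0.015,0,0],[0.22,-1,-0.015,0,0]]]' >/dev/null
python3 - <<'E'
from h import *
go(488,-180,150,84.3)
snap('wrist','w2')
E
```

```text
t 4.55 pos [ 488.2 -177.3  149. ] yang 84.3 tilt [-0.0013  0.0012] F [ 0.6  0.7 -0.8] w 0.184 gf 58.7 j [-0.57  0.38  1.63  0.    1.13 -2.05]
rows d/200 [-0.0003 -0.0137 -0.0052] spin -0.0001
```

View pics/w2.png

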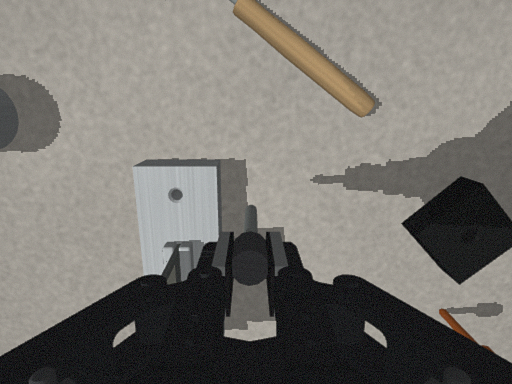

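```bash
python3 - <<'E'
from h import *
a=cv2.imread('pics/w2.png')[170:250,160:270]; a=cv2.convertScaleAbs(a,alpha=2)
cv2.imwrite('pics/c2.png',cv2.resize(a,(770,560),interpolation=cv2.INTER_CUBIC))
W,ok,p=cloud('w2')
print(np.round(world('w2',175.5,194.5,35),1), np.round(world('w2',250,209,86.3),1))
for v in range(200,236,4): print(v,np.round(W[v,250],1))
m=ok&(np.hypot(W[...,0]-488,W[...,1]+240)<90)&(W[...,2]>32)&(W[...,2]<38)
print(m.sum(),cv2.minAreaRect(W[m][:,:2].astype(np.float32)))
E
```

```text
[ 485.2 -240.4   35. ] [ 487.5 -176.8   86.3]
200 [ 5.072e+02 -1.786e+02 -3.000e-01]
204 [ 5.113e+02 -1.790e+02 -3.000e-01]
208 [ 483.3 -176.4   97. ]
212 [ 483.5 -176.5  104.1]
216 [ 483.6 -176.5  111.6]
220 [ 483.4 -176.5  119. ]
224 [ 483.4 -176.5  125.5]
228 [ 483.2 -176.5  132. ]
232 [ 478.7 -176.1  148.4]
7006 ((511.1997985839844, -242.6544647216797), (70.41817474365234, 102.32609558105469), 84.36339569091797)
```

View pics/c2.png

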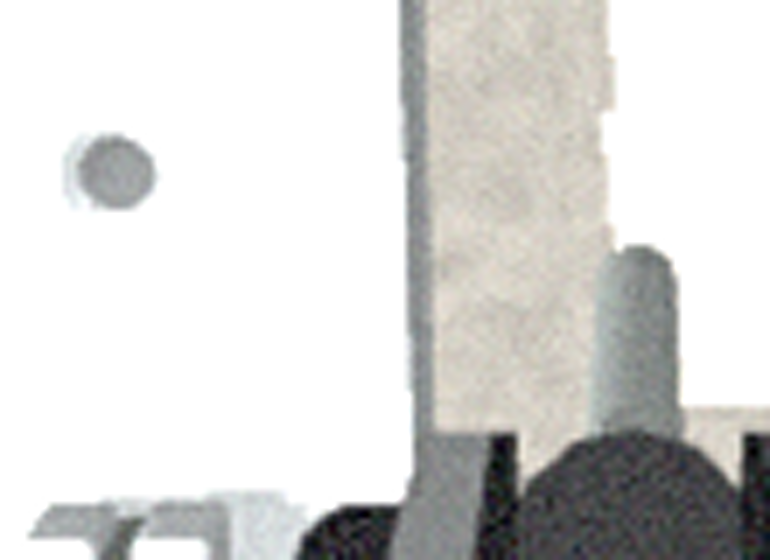

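Hole is at (175.4,194.1) and the pin shaft is upright at column 250.6, foot near row 206. In the same frame that gives hole (485.5,-240.5) and pin axis (487.4,-176.1), so TCP target is (486.3,-241.7).

```bash
python3 -c "
from h import *
go(486.3,-241.7,110,84.3)"
python3 -m pendant '[[[-0.022,-0.15,0.1,0,0],[-0.022,-0.25,0.15,0,0],[-0.022,-0.316,0.19,0,0],[-0.022,-0.316,0.19,0,0],[-0.022,-0.316,0.19,0,0],[-0.022,-0.316,0.19,0,0]]]' >/dev/null
python3 -c "
from h import *
go(486.3,-241.7,100,84.3)"
```

```text
t 4.6 pos [ 488.4 -177.1  149.2] yang 84.3 tilt [-0.0009  0.0009] F [ 0.3  0.9 -1. ] w 0.183 gf 58.7 j [-0.57  0.38  1.63  0.    1.13 -2.05]
rows d/200 [-0.0219 -0.3228  0.1957] spin 0.0002
t 5.2 pos [ 486.8 -240.9  112.3] yang 84.3 tilt [ 0.0007 -0.0004] F [-0.1  0.1 -1.5] w 0.185 gf 58.7 j [-0.68  0.47  1.6   0.    1.07 -2.15]
rows d/200 [ 0.0024 -0.0044  0.0616] spin 0.0001
```

```bash
python3 -m pendant '[[[0.002,-0.004,0,0,0],[0.002,-0.004,0.03,0,0],[0.002,-0.004,0.05,0,0],[0.002,-0.004,0.07,0,0],[0.002,-0.004,0.085,0,0],[0.002,-0.004,0.1,0,0],[0.002,-0.004,0.1,0,0]]]'
python3 -c "
from h import *
go(486.3,-241.7,69.7,84.3)"
```

```text
time_s: 5.9
eef_pos: [485.8, -242.3, 91.2]
ee_rot: [-0.0, 0.05, 0.999, 0.0]
force: [0.6, 1.4, -1.9]
grip_width: 0.182
grip_force: 58.8
t 5.9 pos [ 485.8 -242.3   91.2] yang 84.3 tilt [-0.0006  0.0007] F [ 0.6  1.4 -1.9] w 0.182 gf 58.8 j [-0.68  0.5   1.62  0.    1.03 -2.15]
rows d/200 [-0.0021  0.0032  0.1075] spin -0.0002
```

It's entering without force. Continuing down.

```bash
python3 -m pendant '[[[0,0.001,0.03,0,0],[0,0.001,0.05,0,0],[0,0.001,0.07,0,0],[0,0.001,0.085,0,0],[0,0.001,0.095,0,0],[0,0.001,0.1,0,0],[0,0.001,0.105,0,0]]]'
python3 -c "
from h import *
go(486.3,-241.7,69.7,84.3)"
```

```text
time_s: 6.6
eef_pos: [486.0, -242.2, 70.7]
ee_rot: [0.0, 0.05, 0.999, 0.0]
force: [0.3, 3.5, 1.7]
grip_width: 0.185
grip_force: 58.9
t 6.6 pos [ 486.  -242.2   70.7] yang 84.3 tilt [0.     0.0002] F [0.3 3.5 1.7] w 0.185 gf 58.9 j [-0.68  0.53  1.63  0.    0.98 -2.15]
rows d/200 [-0.0011  0.0029  0.005 ] spin -0.0002
```

Nearly down, with small lateral force. I'll press a few mm more to seat it.

```bash
python3 -m pendant '[[[0,0.002,0.006,0,0],[0,0.002,0.012,0,0],[0,0.002,0.016,0,0],[0,0.002,0.016,0,0]]]'
```

```text
time_s: 7.0
eef_pos: [487.0, -242.5, 69.6]
ee_rot: [0.001, 0.05, 0.999, -0.001]
force: [-0.7, 3.9, 17.0]
grip_width: 0.183
grip_force: 60.8
```

Seated: 17 N at TCP z 69.6, where 69.7 was predicted. Releasing and rising.

```bash
python3 -m pendant '[[[0,0,-0.005,0,0.6],[0,0,-0.005,0,0.6],[0,0,-0.005,0,0.6],[0,0,-0.005,0,0.6],[0,0,-0.1,0,0.6],[0,0,-0.3,0,0.6],[0,0,-0.5,0,0.6],[0,0,-0.5,0,0.6],[0,0,-0.5,0,0.6]]]'
python3 - <<'E'
from h import *
snap('wrist','w3')
W,ok,p=cloud('w3')
m=ok&(np.hypot(W[...,0]-487,W[...,1]+241)<25)&(W[...,2]>60)&(W[...,2]<110)
q=W[m];print(len(q),cv2.minAreaRect(q[:,:2].astype(np.float32)),np.percentile(q[:,2],[5,50,90,98]))
m=ok&(np.hypot(W[...,0]-487,W[...,1]+241)<60)&(W[...,2]>30)&(W[...,2]<40)
print(np.median(W[m][:,2]))
go(533,284,231,65.3)
E
```

```text
time_s: 7.9
eef_pos: [486.1, -242.1, 167.7]
ee_rot: [0.0, 0.05, 0.999, -0.0]
force: [-1.6, -0.2, -0.8]
grip_width: 0.606
grip_force: 0.0
559 ((485.3192138671875, -241.76174926757812), (17.188940048217773, 17.443180084228516), 65.10685729980469) [73.10115282 88.93827854 89.81650081 90.40066082]
35.23946439767104
t 7.95 pos [ 485.7 -241.8  166.7] yang 84.3 tilt [-0.0009  0.0006] F [-0.   0.1 -1.1] w 0.599 gf 0.0 j [-0.68  0.41  1.54 -0.    1.2  -2.15]
rows d/200 [ 0.028   2.6395 -0.32  ] spin 0.1053
```

View pics/w3.png

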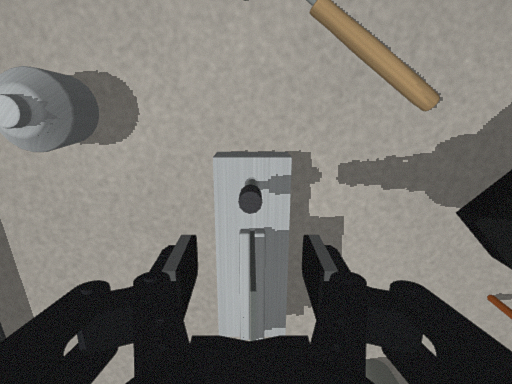

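Pin head top is at z≈89, seated and upright at (250,198), with the panel untouched. Moving to the clip.

```bash
python3 -m pendant '[[[0.014,0.5,-0.32,0,1],[0.014,1,-0.32,0,1],[0.014,1,-0.32,0,1],[0.014,1,-0.32,0,1],[0.014,1,-0.32,0,1]]]' >/dev/null
python3 -m pendant '[[[0.014,0.9,0,0.1,1],[0.014,0.9,0,0.1,1],[0.014,0.9,0,0.1,1],[0.014,0.9,0,0.1,1],[0.014,0.9,0,0.1,1]]]' >/dev/null
python3 -c "
from h import *
go(533,284,215,65.3)"
```

```text
t 8.95 pos [517.9 140.3 229.8] yang 66.5 tilt [-0.0028  0.0006] F [-0.2  0.2  0.1] w 1.006 gf 0.0 j [ 0.05  0.34  1.46  0.    1.34 -1.12]
rows d/200 [0.2167 0.6892 0.074 ] spin 0.0068
```

```bash
python3 -m pendant '[[[0.22,0.69,0.074,0.007,1],[0.22,0.69,0.074,0.007,1],[0.22,0.69,0.074,0.007,1],[0.22,0.69,0.074,0.007,1],[0.22,0.69,0.074,0.007,1]]]' >/dev/null
python3 - <<'E'
from h import *
snap('wrist','w4'); go(533,284,215,65.3)
W,ok,p=cloud('w4')
D=np.hypot(W[...,0]-533,W[...,1]-284)
for n,r,a,b in(('handles',45,85,125),('tops',45,112,125),('rest',75,15,25)):
    m=ok&(D<r)&(W[...,2]>a)&(W[...,2]<b);q=W[m]
    print(n,len(q),cv2.minAreaRect(q[:,:2].astype(np.float32)),q[:,2].max())
a=cv2.imread('pics/w4.png');cv2.imwrite('pics/w4b.png',cv2.convertScaleAbs(a,alpha=1.7))
E
```

```text
t 9.5 pos [533.8 279.6 215.6] yang 65.0 tilt [-0.0018 -0.001 ] F [0.5 0.4 0.8] w 1.0 gf 0.0 j [ 0.29  0.5   1.27 -0.    1.38 -0.85]
rows d/200 [0.0132 0.0183 0.0029] spin -0.0019
handles 1192 ((532.0357666015625, 284.3460388183594), (48.700904846191406, 30.404260635375977), 65.9771728515625) 118.06939980168232
tops 415 ((532.045166015625, 284.3360900878906), (48.69456481933594, 30.405242919921875), 66.0103759765625) 118.06939980168232
rest 3536 ((531.00537109375, 284.8389587402344), (80.09305572509766, 90.27772521972656), 65.88998413085938) 24.985375284465874
```

View pics/w4b.png

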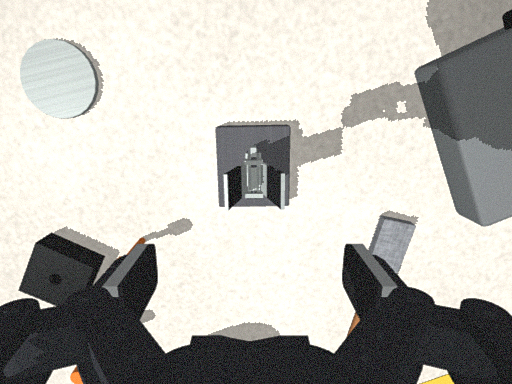

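The clip is at (254,180) in the wrist view with its V handles across the image; centre about (532.8,283.3), y angle 66°. Nothing lies under the fingers. Descending astride the handles.

```bash
python3 -c "
from h import *
go(532.8,283.3,84,66)"
python3 -m pendant '[[[0.012,0.015,0.1,-0.005,1],[0.012,0.015,0.3,-0.005,1],[0.012,0.015,0.45,-0.005,1],[0.012,0.015,0.45,-0.005,1],[0.012,0.015,0.45,-0.005,1]]]' >/dev/null
python3 -c "
from h import *
go(532.8,283.3,84,66)"
```

```text
t 9.5 pos [533.8 279.6 215.6] yang 65.0 tilt [-0.0018 -0.001 ] F [0.5 0.4 0.8] w 1.0 gf 0.0 j [ 0.29  0.5   1.27 -0.    1.38 -0.85]
rows d/200 [0.0119 0.0158 0.6579] spin -0.0058
t 10.0 pos [533.5 283.4 127.7] yang 65.8 tilt [0.0006 0.    ] F [0.5 0.7 0.3] w 0.997 gf 0.0 j [ 0.29  0.58  1.38 -0.    1.18 -0.85]
rows d/200 [ 0.0032 -0.002   0.2186] spin -0.001
```

```bash
python3 -m pendant '[[[0.003,-0.002,0.1,-0.001,1],[0.003,-0.002,0.18,-0.001,1],[0.003,-0.002,0.219,-0.001,1],[0.003,-0.002,0.219,-0.001,1],[0.003,-0.002,0.219,-0.001,1],[0.003,-0.002,0.219,-0.001,1]]]'
python3 -c "
from h import *
go(532.8,283.3,84,66)"
```

```text
time_s: 10.6
eef_pos: [532.8, 284.5, 84.2]
ee_rot: [0.001, 0.207, 0.978, 0.0]
force: [-0.7, 0.4, 0.1]
grip_width: 0.999
grip_force: 0.0
t 10.6 pos [532.8 284.5  84.2] yang 66.1 tilt [0.002  0.0006] F [-0.7  0.4  0.1] w 0.999 gf 0.0 j [ 0.3   0.63  1.42 -0.    1.09 -0.86]
rows d/200 [-0.0026 -0.0052  0.001 ] spin 0.0004
```

```bash
python3 -m pendant '[[[0,-0.003,0,0,0],[0,-0.003,0,0,0],[0,-0.003,0,0,0],[0,-0.003,0,0,0],[0,-0.003,0,0,0],[0,-0.003,0,0,0],[0,-0.003,0,0,0],[0,-0.003,0,0,0],[0,-0.003,0,0,0],[0,-0.003,0,0,0],[0,-0.003,0,0,0],[0,-0.003,0,0,0]]]' 50
python3 -c "
from h import *
go(532.8,283.3,84,66)"
```

```text
time_s: 11.8
eef_pos: [532.9, 284.3, 84.2]
ee_rot: [0.001, 0.207, 0.978, 0.001]
force: [1.8, 1.1, 6.4]
grip_width: 0.206
grip_force: 53.0
t 11.8 pos [532.9 284.3  84.2] yang 66.1 tilt [0.0033 0.0015] F [1.8 1.1 6.4] w 0.206 gf 53.0 j [ 0.3   0.63  1.42  0.    1.09 -0.86]
rows d/200 [-0.0017 -0.005   0.0012] spin 0.0004
```

Squeezed to the stop (same reading offset as on the 18 mm head). Lifting off.

```bash
python3 -m pendant '[[[0,0,-0.1,0,0],[0,0,-0.3,0,0],[0,0,-0.5,0,0],[0,0,-0.7,0,0],[0,0,-0.85,0,0],[0,0,-0.9,0,0],[0,0,-0.9,0,0],[0,0,-0.9,0,0]]]'
python3 - <<'E'
from h import *
go(480,0,265,84.3)
snap('side','s5')
a=cv2.imread('pics/s5.png')
cv2.imwrite('pics/s5b.png',cv2.resize(cv2.convertScaleAbs(a,alpha=1.5),(800,600),interpolation=cv2.INTER_CUBIC))
E
```

```text
time_s: 12.6
eef_pos: [531.4, 283.6, 260.7]
ee_rot: [-0.001, 0.207, 0.978, -0.001]
force: [1.1, 0.5, -1.4]
grip_width: 0.211
grip_force: 52.7
t 12.6 pos [531.4 283.6 260.7] yang 66.1 tilt [-0.0031 -0.001 ] F [ 1.1  0.5 -1.4] w 0.211 gf 52.7 j [ 0.3   0.47  1.19 -0.    1.48 -0.86]
rows d/200 [-0.3401 -1.4006 -0.0191] spin -0.1012
```

View pics/s5b.png

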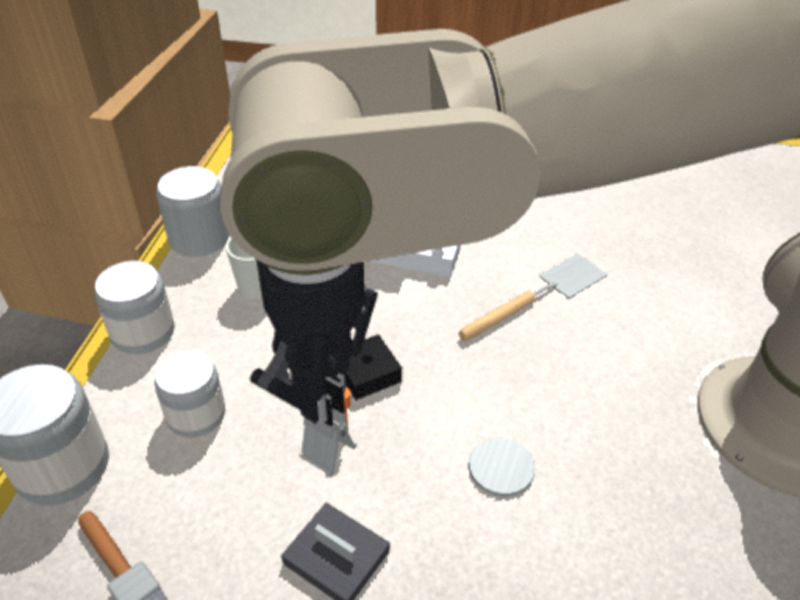

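Clip is held open at (325,435), free of its rest. Travelling to the panel at a safe height and working out the edge from the wrist frames.

```bash
python3 -m pendant '[[[0,-0.25,-0.02,0,0],[0,-0.5,-0.02,0,0],[0,-0.75,-0.02,-0.05,0],[0,-0.95,-0.02,-0.1,0],[0,-1,-0.02,-0.1,0],[0,-1,-0.02,-0.1,0],[0,-1,-0.02,-0.1,0]]]' >/dev/null
python3 - <<'E'
from h import *
W,ok,p=cloud('w3')
m=ok&(np.hypot(W[...,0]-587,W[...,1]+251)<90)&(W[...,2]>125)&(W[...,2]<140)&(np.abs(W[...,1]+251)<15)
q=W[m];print(len(q),cv2.minAreaRect(q[:,:2].astype(np.float32)),np.median(q[:,2]))
go(586,-200,265,84.3)
E
```

```text
349 ((548.8631591796875, -246.54774475097656), (3.359663486480713, 38.62267303466797), 84.21873474121094) 135.1363137199598
t 13.35 pos [450.7 101.3 266.1] yang 84.0 tilt [-0.0014  0.0003] F [ 0.2  0.9 -0.9] w 0.205 gf 52.7 j [-0.03  0.15  1.61  0.    1.38 -1.5 ]
rows d/200 [-0.8301 -1.4273  0.0042] spin -0.0017
```

```bash
python3 -m pendant '[[[-0.2,-0.3,0,0,0],[-0.4,-0.5,0,0,0],[-0.6,-0.7,0,0,0],[-0.75,-0.9,0,0,0],[-0.83,-1,0,0,0],[-0.83,-1,0,0,0],[-0.83,-1,0,0,0],[-0.83,-1,0,0,0]]]' >/dev/null
python3 -c "
from h import *
go(585.8,-251.5,230,84.2)"
```

```text
t 14.15 pos [ 595.2 -113.5  266.4] yang 84.1 tilt [-0.001   0.0008] F [-0.7 -0.3 -1.2] w 0.208 gf 52.7 j [-0.38  0.48  1.17  0.    1.49 -1.85]
rows d/200 [-0.0238 -0.6915  0.1813] spin -0.0003
```

```bash
python3 -m pendant '[[[-0.024,-0.2,0,0,0],[-0.024,-0.4,0,0,0],[-0.024,-0.55,0.05,0,0],[-0.024,-0.65,0.12,0,0],[-0.024,-0.69,0.18,0,0],[-0.024,-0.69,0.18,0,0],[-0.024,-0.69,0.18,0,0],[-0.024,-0.69,0.18,0,0],[-0.024,-0.69,0.18,0,0]]]' >/dev/null
python3 - <<'E'
from h import *
go(585.8,-251.5,178,84.3)
snap('wrist','w6');snap('top','t6');snap('side','s6')
for f in('w6','s6'):
    W,ok,p=cloud(f)
    u=np.array([np.cos(np.radians(-5.7)),np.sin(np.radians(-5.7))]);v=np.array([-u[1],u[0]])
    X=(W[...,:2]-[585.8,-251.5])@u; Y=(W[...,:2]-[585.8,-251.5])@v; Z=W[...,2]
    m=ok&(abs(X)<56)&(abs(Y)<12)&(Z>120)&(Z<138)
    print(f,'panel',m.sum(), [ (round(a),round(float(np.median(Y[m&(abs(X-a)<5)])),1)) for a in range(-50,51,10) if (m&(abs(X-a)<5)).sum()>5], Z[m].max() if m.any() else 0)
    for z in range(160,200,4):
        n=ok&(abs(X)<22)&(abs(Y)<22)&(abs(Z-z)<2)
        if n.sum()>4: print(z,n.sum(),'Y',np.round(np.percentile(Y[n],[1,25,50,75,99]),1),'X',np.round(np.percentile(X[n],[2,98]),1))
E
```

```text
t 15.05 pos [ 586.2 -251.9  231.7] yang 84.1 tilt [ 0.001  -0.0006] F [ 0.1 -0.1 -1. ] w 0.212 gf 52.7 j [-0.59  0.57  1.12  0.    1.46 -2.06]
rows d/200 [0.0027 0.002  0.2683] spin -0.0008
w6 panel 376 [(-50, 1.6), (-40, 1.6), (-30, 1.5), (-20, 1.5), (-10, 1.5), (0, 1.5)] 137.48776262148394
168 13 Y [-20.3 -17.7  14.8  16.9  18.7] X [-18.2 -17.9]
172 447 Y [-20.8 -18.9  15.2  17.8  19.5] X [-18.2  14.3]
176 155 Y [-19.4 -16.8 -13.8  15.4  17.3] X [-18.2  13.2]
180 129 Y [-16.3 -15.5 -13.   14.1  14.9] X [-18.2  10.9]
184 116 Y [-15.  -14.3  10.3  13.2  13.6] X [-18.2   7.3]
188 95 Y [-13.6 -13.2   9.1  11.8  12.6] X [-18.3   0.8]
192 68 Y [-12.6 -11.9 -10.2  10.8  11.2] X [-18.2  -6.3]
196 45 Y [-11.6 -10.2   7.5  10.   10.1] X [-18.2 -10.6]
s6 panel 271 [(-50, 4.5), (-40, 4.3), (-30, 4.5), (-20, 4.3), (-10, 4.2), (0, 4.4), (10, 4.0), (20, 4.3), (30, 4.9), (40, 4.5), (50, 4.3)] 137.27416026248738
168 18 Y [-15.4  12.8  18.5  19.1  20.4] X [-16.2  18. ]
172 38 Y [-14.9  14.9  17.1  19.3  21.4] X [-16.3  18.3]
176 29 Y [-15.1  13.8  15.9  17.2  19.7] X [-16.5  17.9]
180 33 Y [-12.5  13.1  14.7  15.8  17.5] X [-17.1  16.6]
184 33 Y [-12.   11.7  13.1  14.6  17.7] X [-17.6  18. ]
188 33 Y [-12.5  10.3  11.5  13.7  15.2] X [-16.5  18.5]
192 32 Y [-7.8  9.1 10.9 12.  14.1] X [-16.3  18. ]
196 27 Y [-2.6  8.4  9.6 10.4 14.4] X [-16.2  14.7]
```

Clip jaws are symmetric and fully open; the panel sits +2 mm (tool y) from the clip's centre in the same frame. Correcting, then lowering.

```bash
python3 -m pendant '[[[0,0.01,0,0,0],[0,0.01,0.05,0,0],[0,0.01,0.1,0,0],[0,0.01,0.12,0,0],[0,0.01,0.13,0,0],[0,0.01,0.13,0,0],[0,0.01,0.13,0,0]]]'
cat > chk.py <<'E'
from h import *
import sys
g=sys.argv[1]; go(586.4,-249.9,176.5,84.3)
snap('wrist','w'+g);snap('side','s'+g)
u=np.array([np.cos(np.radians(-5.7)),np.sin(np.radians(-5.7))]);v=np.array([-u[1],u[0]])
for f in('w'+g,'s'+g):
    W,ok,p=cloud(f)
    X=(W[...,:2]-[586.4,-249.9])@u; Y=(W[...,:2]-[586.4,-249.9])@v; Z=W[...,2]
    m=ok&(abs(X+37)<16)&(abs(Y)<8)&(abs(Z-135)<3); print(f,'panel',m.sum(),np.round(np.percentile(Y[m],[2,50,98]),1))
    for z in range(108,150,4):
        n=ok&(abs(X)<22)&(abs(Y)<24)&(abs(Y)>6)&(abs(Z-z)<2)
        if n.sum()>4: print(z,n.sum(),'Y',np.round(np.percentile(Y[n],[1,25,50,75,99]),1),'X',np.round(np.percentile(X[n],[2,98]),1))
E
python3 chk.py 7
```

```text
time_s: 15.9
eef_pos: [586.1, -250.9, 205.2]
ee_rot: [0.0, 0.052, 0.999, -0.0]
force: [-0.4, -0.0, -1.6]
grip_width: 0.21
grip_force: 52.7
t 15.9 pos [ 586.1 -250.9  205.2] yang 84.1 tilt [ 0.0004 -0.0003] F [-0.4 -0.  -1.6] w 0.21 gf 52.7 j [-0.59  0.58  1.16 -0.    1.4  -2.06]
rows d/200 [-0.0008  0.0053  0.1433] spin -0.0012
w7 panel 279 [-2.1 -0.5  1.5]
144 132 Y [-21.5 -20.7  15.7  18.2  18.9] X [-19.   13.8]
148 430 Y [-21.  -19.1 -15.6  16.3  18.5] X [-18.9  13.2]
s7 panel 24 [-1.8  1.6  6.1]
144 32 Y [-14.9  17.4  18.9  19.8  22.8] X [-17.8  16.6]
148 38 Y [-15.4  14.4  16.4  17.6  20.7] X [-17.3  17. ]
```

```bash
python3 -m pendant '[[[0,0.005,0,0,0],[0,0.005,0.03,0,0],[0,0.005,0.06,0,0],[0,0.005,0.09,0,0],[0,0.005,0.115,0,0],[0,0.005,0.135,0,0],[0,0.005,0.143,0,0],[0,0.005,0.143,0,0],[0,0.005,0.143,0,0]]]'
python3 chk.py 8
python3 - <<'E'
import cv2,numpy as np
a=cv2.imread('pics/w8.png')[190:310,170:330];b=cv2.imread('pics/s8.png')[60:200,180:340]
f=lambda i:cv2.resize(cv2.convertScaleAbs(i,alpha=1.8),(400,350),interpolation=cv2.INTER_CUBIC)
cv2.imwrite('pics/f8.png',np.hstack([f(a),f(b)]))
E
```

```text
time_s: 16.9
eef_pos: [586.2, -249.9, 176.5]
ee_rot: [0.0, 0.052, 0.999, -0.0]
force: [0.5, 0.2, -0.6]
grip_width: 0.209
grip_force: 52.7
t 16.9 pos [ 586.2 -249.9  176.5] yang 84.1 tilt [ 0.0003 -0.0002] F [ 0.5  0.2 -0.6] w 0.209 gf 52.7 j [-0.59  0.6   1.2  -0.    1.33 -2.05]
rows d/200 [-0.001   0.0001  0.0002] spin -0.0012
w8 panel 372 [-2.1 -0.2  1.6]
116 296 Y [-20.4 -19.1  -0.1  18.5  19.8] X [-19.  14.]
120 288 Y [-19.6 -17.5   0.   17.   19.2] X [-18.7  12.7]
124 122 Y [-15.9 -15.2  12.2  14.8  15.5] X [-19.   10.7]
128 121 Y [-14.8 -14.2 -11.9  13.7  14.4] X [-18.8   8.1]
132 107 Y [-13.7 -12.9  10.2  12.3  13.1] X [-19.    0.8]
136 73 Y [-12.3 -12.   -9.5  11.3  12.1] X [-18.9  -4.1]
140 47 Y [-11.3 -10.5  -8.1  10.5  10.6] X [-19.1 -10.5]
144 34 Y [-9.8 -8.5  6.4  8.5  9.7] X [-18.9 -16.4]
148 21 Y [-8.9 -7.2 -6.1  7.2  8.3] X [-19.  -17.7]
s8 panel 21 [-1.3  1.5  5.2]
116 26 Y [14.2 18.  19.4 20.7 23.3] X [-16.4  16.4]
120 32 Y [ 8.6 16.1 17.1 18.9 22.1] X [-18.6  16.9]
124 26 Y [13.5 14.8 15.7 17.1 19. ] X [-17.  16.]
128 30 Y [-12.5  12.7  13.8  15.7  18.5] X [-16.7  17.3]
132 26 Y [-3.9 11.4 13.1 14.6 17.1] X [-15.8  18.4]
136 26 Y [-6.7 10.6 12.  13.1 16.4] X [-17.6  15.4]
140 30 Y [-2.6  9.3 10.4 12.1 13.7] X [-16.9  16. ]
144 25 Y [-7.5  8.6  9.8 10.4 12.6] X [-17.2  16.7]
148 22 Y [ 6.7  7.9  9.9 10.6 12.4] X [-15.9  16.2]
```

View pics/f8.png

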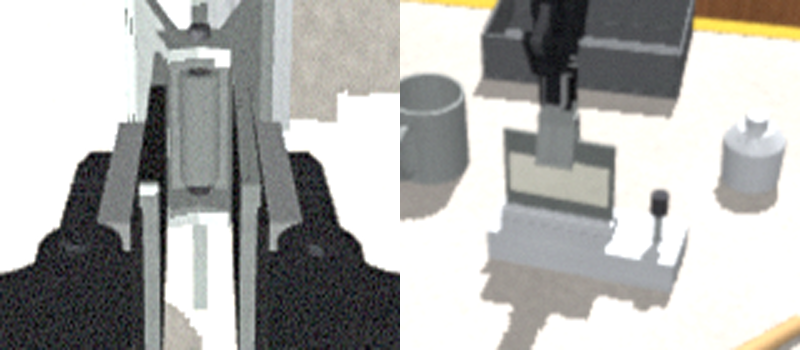

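The clip straddles the middle of the panel (seen at (558,140) in the right half): jaws symmetric about it at ±12 mm at edge height, panel at -0.2 ±2 mm, tips about 21 mm below the edge, no contact force. The pin is seated at (658,205).

```bash
python3 -m pendant '[[[0,0,0,0,0],[0,0,0,0,0],[0,0,0,0,0],[0,0,0,0,0]]]'; python3 -c "
from rig import ctrl
print(ctrl.finish_job())"
```

```text
time_s: 17.4
eef_pos: [586.1, -249.9, 176.3]
ee_rot: [-0.0, 0.052, 0.999, -0.0]
force: [0.1, -0.7, -1.2]
grip_width: 0.207
grip_force: 52.7
the job is handed in; nothing more can be done
None
```

The job is handed in at 17.4 s: the locking pin is fully down in the stand's hole and released, and the clip is held squeezed open astride the middle of the panel's top edge, with the edge about 20 mm inside its mouth and no sign of either jaw touching the panel.

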